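Scrub the feeder's dust cup, then hold its spring arm at the stop

ROBOT

A 6-joint arm with a two-finger parallel gripper is mounted at the origin on the work surface. World frame = base frame: x ahead of the robot, y to its left, z up, the work surface at z = 0. Lengths are in m, angles in degrees, forces in N, time in s.
With the tool pointing down it reaches from about 0.4 to 0.825 m from the base axis. Payload 7 kg.
Tool frame: the origin (TCP) lies midway between the tips of the shut fingers; the grasp point (between the pads) lies 19 mm behind it; z points along the fingers, y is the direction in which the jaws open and shut (so a half turn about z gives the same grasp; the last joint's range is limited). The gripper opens to 88 mm and grips with 3 to 60 N. Pads are 19 mm wide; open, the fingers measure 130 mm over their backs; the gripper's body (78 mm by 193 mm) begins 47 mm behind the grasp point.
Start: joints at [83.428, 20.546, 0.682, 0, -70.136, -16.507], TCP at [0.265, 0.621, 0.197] pointing down, gripper open.
Joint ranges: [-176.03, 176.03], [-82.01, 121.73], [-58.28, 71.71], [-173.87, 95.51], [-174.79, -0.11], [-173.66, 173.66]. Speed limits (degrees/s): [136.94, 136.94, 172.46, 180, 180, 180].

INTERFACE

Orientations are given as a 3x3 rotation matrix whose columns are the frame's x, y, z axes.
In Python, from rig import robot gives the robot as it stands. Calls block until the motion is done:
- robot.goto(position, orientation): joint-space move of the TCP to a pose.
- robot.servo_line(position, ori=None, speed=0.15): straight line of the TCP; ori=None keeps the orientation; speed is the mean speed in m/s.
- robot.movej(angles): joint-space move.
- robot.move_gripper(opening): opening from 0.0 (shut) to 1.0 (fully open); the grip force is fixed at half the most; returns when the fingers have stopped.
- robot.dwell(seconds).
- robot.ik(position, orientation): joint angles nearest the present ones, or None.
- robot.grab_frame(name): name is "scene" or "top" or "wrist"; returns (picture, depth): 384x512x3 uint8, red, green, blue; 384x512 float32, m along the optical axis (not along the pixel's ray), 0 where there is no reading.
- robot.camera_info(name): a dict with "vfov" (degrees; the focal length in pixels is half the picture's height over the tangent of half this angle, whatever the lens; pixels are square), "cx", "cy" (the principal point, pixels), "view" (4x4, takes a point from world to camera coordinates); the wrist camera has in their place "T_tool_cam" (4x4, takes a point from camera to tool coordinates, whose origin is the TCP and whose axes are the flange's). Camera axes: x right, y down, z forward; pixel columns grow to the right and rows downward; lengths in m; the calibration is good to about 2 mm. A picture is of the moment at which its call begins: read the wrist's pose just before it. camera_info takes no time and is no camera call.
A pose or a line that the arm cannot do raises robot.Unreachable and nothing moves.
- robot.job_done(): hands the job in, once; it reports no verdict.
Readings, each from a call of its own:
- robot.read_t(): time.
- robot.read_qpos(): joint angles.
- robot.read_qvel(): joint speeds.
- robot.read_effort(): joint torques, N m.
- robot.read_position(): TCP position.
- robot.read_tcp_rot(): TCP orientation.
- robot.read_force(): force on the tool from outside, world axes, zero at the start.
- robot.read_ft_torque(): the same for the moment, N m.
- robot.read_grip_width(): opening from 0.0 (shut) to 1.0 (fully open).
Only numpy, scipy, OpenCV 4.12 (cv2) and the standard library are available. Lean on these libraries where they do the work, as an engineer would, in place of code of your own. Each camera call takes 0.05 s, during which the arm holds its last target.

TASK

Get the filament feeder ready for threading. Take the bottle brush from its stand and scrub inside the feeder's dust cup: down to the bottom, up at least half way, and down to the bottom again; then stand the brush back in its stand and let go of it. Last, swing the feeder's spring-loaded tension arm forward against its spring all the way to its stop, by its side pin, and finish while still holding it there; leave the other things on the table where they are.

Things in the scene. Friction and masses are not known exactly. Their poses are not given: they have to be found in the camera images.
- feeder: filament feeder fixed to the table: grey base plate 170 mm (x) by 220 mm (y), 12 mm thick; origin at the centre of its underside, z up, front = its -x side. Toward +y it carries the dust cup; at y = -4 mm an upright hanger plate (87 mm tall) with the pivot body and the spring tension arm on its -y side; a low black block 32 mm high at (55, -60) mm. Its front can be turned by up to 0.4 rad from facing the robot
- cup_floor (a point): centre of the inner floor of the feeder's black round dust cup, at (0, 60, 17) mm in the feeder's frame; the cup is open upward, 56 mm inside diameter, 64 mm outside, rim 65 mm above this point (82 mm above the table)
- pivot_axis (a point): the point on the tension arm's horizontal pivot axis (the feeder's y axis direction) beside the middle of the side pin, at (0, -70, 50) mm in the feeder's frame
- side_pin (a point): middle of the tension arm's side pin: a free round steel bar, 16 mm diameter, 56 mm long, along the feeder's y axis, on the -y side of the arm (a 20 mm wide cage: two aluminium plates, two black wheels), 85 mm from the pivot axis. At rest 127 mm above the table and 36 mm behind (+x of) the pivot; at the stop 120 mm high and 49 mm in front (-x) of it; 135 mm at the top of its arc
- tension_arm (a joint): angle of the tension arm in rad: 0 = resting, leaning 0.44 rad backward (feeder's +x); grows as it swings up, over and forward (feeder's -x); 1.05 = at the forward stop. A spring always pulls it back to 0: about 3 N at the pin at rest, 8 N at the stop
- brush: bottle brush standing upright in its stand: 170 mm long; white bristle head 38 mm diameter from the tip to 50 mm up (the bristles do not bend), thin steel stem, then a round wooden handle 22 mm diameter from 90 to 170 mm above the tip; about 80 g. Origin at the middle of the flat tip (its underside), z up along the handle. Grasp it at the handle, about 130 mm above the tip
- brush_stand: fixed stand of the brush: dark round foot 96 mm diameter with a grey open cup on it, inside diameter 48 mm at its floor widening to 64 mm at the rim; origin at the centre of the underside; inner floor 14 mm, rim 63 mm above the table
- elephant: small low-poly printed elephant, about 90 x 50 x 70 mm, bystander; origin under its middle
- glue_stick: white glue stick with a grey cap standing upright, 28 mm diameter, 90 mm tall, bystander; origin centre of its underside
- scraper: flat scraper with a handle, 200 mm long, lying, bystander
- screwdriver: screwdriver, 170 mm long, lying, bystander
- spool: small full filament spool lying flat, 130 mm diameter, 50 mm tall, bystander; origin centre of its underside
- parts_tray: open grey tray, 130 x 100 x 35 mm, bystander; origin centre of its underside
- nozzle_jar: small glass jar with a metal cap, 48 mm diameter, 55 mm tall, bystander; origin centre of its underside

How it is judged:
By the outcome, as a careful person would: the job done as asked, in the order asked, and still so for the second after the job is handed in, while the arm keeps its last pose, push and grip.
It also fails if it takes over 64 s, if anything falls off the work surface, if the arm or the gripper's body presses on something with over 40 N, if the wrist force passes 120 N, or if a joint passes its speed limit or range.

## Working session

There is one attempt and no reset: what is moved stays moved. The work goes in short steps, each a Python script; the robot and the scene stay as the last script left them, time stands still between calls to the robot, and variables do not carry over. Pictures are saved under pics/ and viewed, and the job is handed in when it is done.

```bash
ls; mkdir -p pics
python3 - <<'E'
from rig import robot
import cv2,numpy as np
for n in ("scene","top","wrist"):
    p,d=robot.grab_frame(n); np.savez(f"/tmp/{n}.npz",p=p,d=d)
    cv2.imwrite(f"pics/{n}0.png",p[:,:,::-1]); print(n,robot.camera_info(n),(d==0).mean())
print(robot.read_t(),robot.read_tcp_rot())
E
```

```text
pics
scene {'vfov': 54.158033228177004, 'cx': 251.1474595090783, 'cy': 187.35793382102665, 'view': array([[-0.59181064,  0.80602934,  0.00876705,  0.33955495],
       [ 0.65674868,  0.48845351, -0.57453837, -0.27841877],
       [-0.46737708, -0.33426018, -0.81843069,  1.22529848],
       [ 0.        ,  0.        ,  0.        ,  1.        ]])} 0.003931681315104167
top {'vfov': 55.42743848124209, 'cx': 261.4888460654847, 'cy': 184.13162955852567, 'view': array([[-0.01802164, -0.99940971,  0.0292481 , -0.02977954],
       [-0.99687204,  0.01570911, -0.07745556,  0.5494724 ],
       [ 0.07695038, -0.03055249, -0.9965667 ,  1.01044796],
       [ 0.        ,  0.        ,  0.        ,  1.        ]])} 0.0038706461588541665
wrist {'vfov': 67.88446341601829, 'cx': 252.99368852150008, 'cy': 188.99389839380328, 'T_tool_cam': array([[-3.47695361e-04, -9.68940977e-01, -2.47291855e-01,
         6.53621216e-02],
       [ 9.99999928e-01, -2.99989408e-04, -2.30591120e-04,
         1.89091130e-05],
       [ 1.49244248e-04, -2.47291918e-01,  9.68941012e-01,
        -1.87764544e-01],
       [ 0.00000000e+00,  0.00000000e+00,  0.00000000e+00,
         1.00000000e+00]])} 0.0496368408203125
0.15 [[ 9.19951081e-01 -3.92032981e-01 -3.88883533e-04]
 [-3.92033157e-01 -9.19950295e-01 -1.20766783e-03]
 [ 1.15692099e-04  1.26345056e-03 -9.99999195e-01]]
```

View pics/scene0.png

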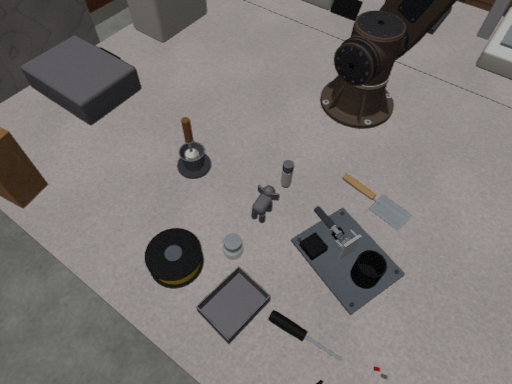

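View pics/top0.png

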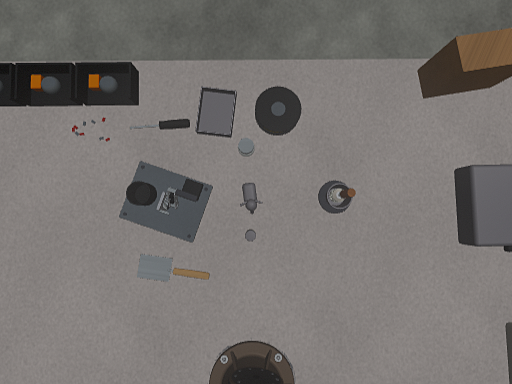

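View pics/wrist0.png

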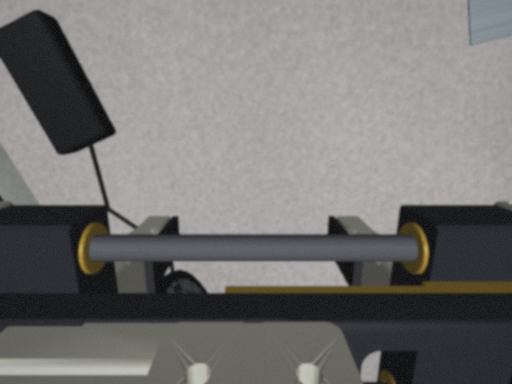

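The top view shows the feeder around (167,200), with its cup at (141,193), and the brush stand at (335,197). The scene view agrees, so I'll measure both from there.

```bash
cat > h.py <<'E'
import numpy as np,cv2
from rig import robot
def K(n):
    c=robot.camera_info(n); return 192/np.tan(np.radians(c['vfov']/2)),c['cx'],c['cy'],c
def ext(n):
    f,cx,cy,c=K(n)
    if n!='wrist':
        return np.linalg.inv(c['view'])
    T=np.eye(4);T[:3,:3]=robot.read_tcp_rot();T[:3,3]=robot.read_position();return T@c['T_tool_cam']
def cloud(n,d,M=None):
    f,cx,cy,c=K(n); M=ext(n) if M is None else M
    v,u=np.mgrid[:384,:512]
    P=np.stack([(u-cx)/f*d,(v-cy)/f*d,d],-1)
    W=P@M[:3,:3].T+M[:3,3]; W[d==0]=np.nan; return W
def ray(n,uv,z,M=None):
    f,cx,cy,c=K(n); M=ext(n) if M is None else M
    uv=np.atleast_2d(uv).astype(float)
    D=np.c_[(uv[:,0]-cx)/f,(uv[:,1]-cy)/f,np.ones(len(uv))]@M[:3,:3].T
    o=M[:3,3]; return o+D*((z-o[2])/D[:,2])[:,None]
def proj(n,P,M=None):
    f,cx,cy,c=K(n); M=ext(n) if M is None else M
    p=(np.atleast_2d(P)-M[:3,3])@M[:3,:3]; return np.c_[p[:,0]/p[:,2]*f+cx,p[:,1]/p[:,2]*f+cy]
def circ(P):
    A=np.c_[2*P[:,:2],np.ones(len(P))]; s=np.linalg.lstsq(A,(P[:,:2]**2).sum(1),rcond=None)[0]
    return s[:2],np.sqrt(s[2]+s[0]**2+s[1]**2)
E
python3 - <<'E'
from h import *
for n in("top","scene"):
    z=np.load(f"/tmp/{n}.npz");p=z['p'];W=cloud(n,z['d'])
    X,Y,Z=W[...,0],W[...,1],W[...,2]
    t=(abs(X-.5)<.3)&(abs(Y)<.4)&(abs(Z)<.02)
    print(n,"table z",np.nanmedian(Z[t]),np.nanpercentile(Z[t],[5,95]))
    reg=(abs(X-.48)<.2)&(abs(Y-.23)<.18)
    m=reg&(Z>.007)&(Z<.017)
    k,lab,st,ce=cv2.connectedComponentsWithStats(m.astype(np.uint8)); i=1+st[1:,4].argmax()
    q=W[lab==i][:,:2].astype(np.float32); r=cv2.minAreaRect(q);print("plate",r)
    m=reg&(Z>.075)&(Z<.088); print("z~82 pts",m.sum())
    k,lab,st,ce=cv2.connectedComponentsWithStats(m.astype(np.uint8))
    for i in range(1,k):
        if st[i,4]>15:
            q=W[lab==i]; print(" comp",st[i],q.mean(0),*circ(q))
    # brush
    reg=(abs(X-.5)<.15)&(abs(Y+.22)<.15)
    for lo,hi in((.05,.07),(.1,.14),(.14,.165),(.165,.2)):
        m=reg&(Z>lo)&(Z<hi)
        print("brush",lo,m.sum(),np.median(W[m],0) if m.any() else '',W[m].min(0) if m.any() else '',W[m].max(0) if m.any() else '')
    c=cv2.resize(p[140:270,90:240] if n=="top" else p[190:320,280:420],None,fx=5,fy=5,interpolation=2)
    cv2.imwrite(f"pics/{n}_feed.png",c[:600,:800,::-1])
    c=cv2.resize(p[160:240,300:380] if n=="top" else p[105:185,160:240],None,fx=5,fy=5,interpolation=2)
    cv2.imwrite(f"pics/{n}_brush.png",c[:600,:800,::-1])
E
```

```text
top table z 5.188242476594773e-05 [-0.00331664  0.01104636]
plate ((0.5053284764289856, 0.23247069120407104), (0.2208888828754425, 0.17009027302265167), 69.72312927246094)
z~82 pts 219
 comp [126 181  26  25 133] [0.52610931 0.28839419 0.08039425] [0.5258532 0.2879373] 0.02990739031153134
 comp [156 192  10  19  67] [0.50450317 0.22728057 0.0845811 ] [0.50436219 0.229605  ] 0.014861850427325391
brush 0.05 241 [ 0.50797282 -0.2444878   0.0616165 ] [ 0.47468063 -0.28417281  0.05068234] [ 0.54540802 -0.21497412  0.06965435]
brush 0.1 36 [ 0.51051397 -0.23945591  0.11931494] [ 0.50211461 -0.24845434  0.10842963] [ 0.52359905 -0.236222    0.13920709]
brush 0.14 22 [ 0.51105244 -0.23905924  0.15518544] [ 0.50310895 -0.24459426  0.1410723 ] [ 0.52282037 -0.23701441  0.16479225]
brush 0.165 75 [ 0.51196344 -0.24580368  0.1828058 ] [ 0.50228163 -0.25831231  0.16607268] [ 0.52148208 -0.23779569  0.18691794]
scene table z -0.00040116172521487137 [-0.00308747  0.01128342]
plate ((0.5076831579208374, 0.23503433167934418), (0.22012296319007874, 0.1719672977924347), 69.75595092773438)
z~82 pts 334
 comp [342 234  20  15  94] [0.50829127 0.23150257 0.08419417] [0.50613013 0.2260237 ] 0.016578115049816204
 comp [334 236  11   5  23] [0.51807652 0.20420682 0.08228943] [0.5127493  0.20044139] 0.010273146421983053
 comp [357 250  30  29 215] [0.53018659 0.29121161 0.08005012] [0.52950218 0.29105657] 0.029776711552850946
brush 0.05 330 [ 0.51721659 -0.24194257  0.05986457] [ 0.47633434 -0.2829242   0.05012251] [ 0.54757249 -0.21096999  0.06815329]
brush 0.1 85 [ 0.52103369 -0.23833901  0.12147649] [ 0.50394651 -0.25122252  0.1041484 ] [ 0.52554265 -0.23272578  0.13994634]
brush 0.14 60 [ 0.52022533 -0.23758244  0.15293882] [ 0.50683512 -0.25038835  0.14003469] [ 0.52660996 -0.23429476  0.16386586]
brush 0.165 84 [ 0.51802911 -0.24125979  0.18084252] [ 0.50538578 -0.25549955  0.16560934] [ 0.52567512 -0.2326965   0.18530717]
```

```bash
cat >> h.py <<'E'
def Rd(yaw): # tool down, jaw (tool y) direction at angle yaw from world x
    y=np.array([np.cos(yaw),np.sin(yaw),0]);z=np.array([0,0,-1.]);return np.c_[np.cross(y,z),y,z]
FY=np.radians(-20.26);FO=np.array([.5068,.2338])
def feed(x,y,z): 
    c,s=np.cos(FY),np.sin(FY); return np.array([FO[0]+c*x-s*y,FO[1]+s*x+c*y,z])
E
python3 - <<'E'
from h import *
q0=np.array(robot.read_qpos())
for z in(.125,.3,.36):
  for yaw in range(-180,180,30):
    r=[robot.ik([*p,z],Rd(np.radians(yaw))) for p in((.512,-.246),tuple(feed(0,60,0)[:2]))]
    print(z,yaw,[None if a is None else np.round(a).astype(int).tolist() for a in r])
for x,zz in((36,.127),(-49,.12)):
  for yaw in (FY,FY+np.pi):
    print("pin",robot.ik(feed(x/1000,-.08,zz-.019),Rd(yaw)))
# where brush handle would appear in wrist view at hover
T=np.eye(4);T[:3,:3]=Rd(0);T[:3,3]=[0,0,.30]
M=T@K('wrist')[3]['T_tool_cam']
print(proj('wrist',[[0,0,.184],[0,0,.063],[0,.02,.184],[0.02,0,.184]],M))
E
```

```text
0.125 -180 [[-6, 14, -19, 0, -57, 6], None]
0.125 -150 [[-6, 14, -19, 0, -57, 36], None]
0.125 -120 [[-6, 14, -19, 0, -57, 66], None]
0.125 -90 [[-6, 14, -19, 0, -57, 96], None]
0.125 -60 [[-6, 14, -19, 0, -57, 126], None]
0.125 -30 [[-6, 14, -19, 0, -57, 156], None]
0.125 0 [None, None]
0.125 30 [[-6, 14, -19, 0, -57, -144], None]
0.125 60 [[-6, 14, -19, 0, -57, -114], None]
0.125 90 [[-6, 14, -19, 0, -57, -84], None]
0.125 120 [[-6, 14, -19, 0, -57, -54], None]
0.125 150 [[-6, 14, -19, 0, -57, -24], None]
0.3 -180 [[-6, 8, -3, 0, -79, 6], None]
0.3 -150 [[-6, 8, -3, 0, -79, 36], None]
0.3 -120 [[-6, 8, -3, 0, -79, 66], None]
0.3 -90 [[-6, 8, -3, 0, -79, 96], None]
0.3 -60 [[-6, 8, -3, 0, -79, 126], None]
0.3 -30 [[-6, 8, -3, 0, -79, 156], None]
0.3 0 [None, None]
0.3 30 [[-6, 8, -3, 0, -79, -144], None]
0.3 60 [[-6, 8, -3, 0, -79, -114], None]
0.3 90 [[-6, 8, -3, 0, -79, -84], None]
0.3 120 [[-6, 8, -3, 0, -79, -54], None]
0.3 150 [[-6, 8, -3, 0, -79, -24], None]
0.36 -180 [[-6, 7, 3, 0, -86, 6], None]
0.36 -150 [[-6, 7, 3, 0, -86, 36], None]
0.36 -120 [[-6, 7, 3, 0, -86, 66], None]
0.36 -90 [[135, -80, 3, 0, -173, -45], None]
0.36 -60 [[135, -80, 3, 0, -173, -15], None]
0.36 -30 [[135, -80, 3, 0, -173, 15], None]
0.36 0 [[135, -80, 3, 0, -173, 45], None]
0.36 30 [[135, -80, 3, 0, -173, 75], None]
0.36 60 [[-6, 7, 3, 0, -86, -114], None]
0.36 90 [[-6, 7, 3, 0, -86, -84], None]
0.36 120 [[-6, 7, 3, 0, -86, -54], None]
0.36 150 [[-6, 7, 3, 0, -86, -24], None]
pin [ 36.99701931  11.72871605 -24.21035188   0.         -54.06093208
 122.74298069]
pin [ 36.99701931  11.72871605 -24.21035188   0.         -54.06093208
 -57.25701931]
pin [ 46.30831447   6.0321209  -32.42529121   0.         -51.54258788
 113.43168553]
pin [ 46.30831447   6.0321209  -32.42529121   0.         -51.54258788
 -66.56831447]
[[253.03884795 178.16485423]
 [253.03851367 161.17683739]
 [253.03308648 159.89671054]
 [271.4144973  178.15918088]]
```

View pics/scene_feed.png

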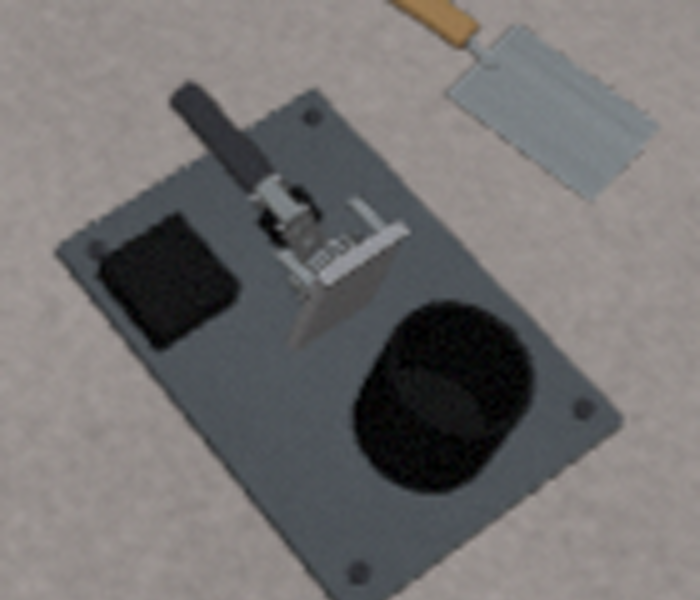

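View pics/scene_brush.png

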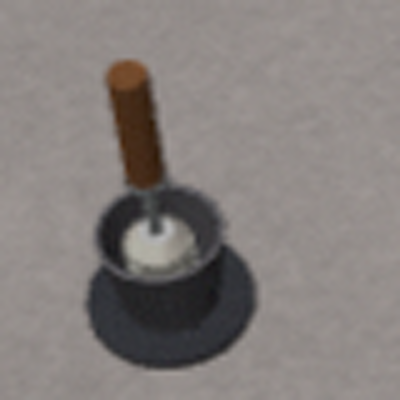

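Run:
```python
from h import *
print("cup ik",robot.ik(feed(0,.06,.128),Rd(FY+np.pi)),feed(0,.06,.017))
robot.goto([.512,-.246,.30],Rd(np.radians(150)))
print(robot.read_t(),robot.read_position())
M=ext('wrist');p,d=robot.grab_frame('wrist');np.savez('/tmp/w1.npz',p=p,d=d,M=M)
W=cloud('wrist',d,M)
for n in('top','wrist'):
    pp=p;
    cv2.imwrite('pics/w1.png',p[:,:,::-1])
near=np.hypot(W[...,0]-.512,W[...,1]+.246)<.06
for lo,hi in((.045,.07),(.177,.192)):
    m=near&(W[...,2]>lo)&(W[...,2]<hi); q=W[m]
    if len(q): print(lo,len(q),np.median(q,0),(q.min(0)+q.max(0))/2,np.ptp(q,axis=0))
```

```text
cup ik [ 47.38049381  16.7633469  -14.28307331   0.         -58.95357979
 -67.64049381] [0.52757685 0.29008785 0.017     ]
3.325 [ 0.51229892 -0.24545559  0.29982546]
0.045 795 [ 0.50738903 -0.2551161   0.06149561] [ 0.51202946 -0.24902959  0.05609963] [0.07062347 0.07064045 0.02217186]
0.177 300 [ 0.51406863 -0.2490803   0.18328956] [ 0.51446372 -0.24862126  0.18135127] [0.02136686 0.02073923 0.00820683]
```

View pics/w1.png

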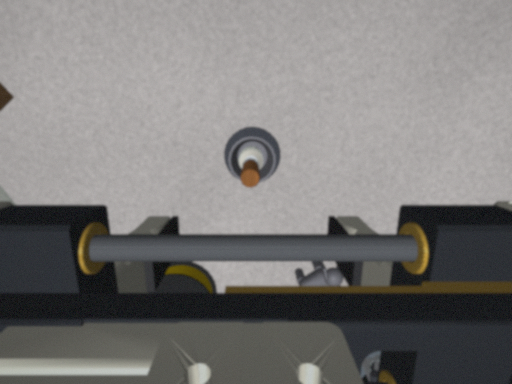

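The wrist view shows the handle top at pixel (250,178), and depth puts it at (0.514, -0.248, 0.183). It is upright, and the stand rim sits concentric around (252,155).

Run:
```python
from h import *
R=Rd(np.radians(150))
robot.servo_line([.5138,-.2483,.30],R,speed=.1)
robot.servo_line([.5138,-.2483,.127],R,speed=.12)
print(robot.read_t(),robot.read_position(),robot.read_force())
robot.move_gripper(0.0)
print(robot.read_t(),robot.read_grip_width()*88,robot.read_position(),robot.read_force())
robot.servo_line([.5138,-.2483,.32],R,speed=.15)
print(robot.read_t(),robot.read_grip_width()*88,robot.read_force())
p,d=robot.grab_frame('scene');cv2.imwrite('pics/s2.png',p[:,:,::-1])
np.savez('/tmp/s2.npz',p=p,d=d)
M=ext('wrist');p,d=robot.grab_frame('wrist');cv2.imwrite('pics/w2.png',p[:,:,::-1]);np.savez('/tmp/w2.npz',p=p,d=d,M=M)
```

```text
5.2167 [ 0.51427807 -0.24841708  0.12771405] [ 0.11184827 -0.79465713 -0.18141895]
6.275 21.49117746954262 [ 0.51378524 -0.24828542  0.12695649] [ 0.21062737 -0.33647757  0.01703617]
7.7083 21.346391116084227 [-0.91568589 -0.35157719 -1.77935749]
```

View pics/s2.png

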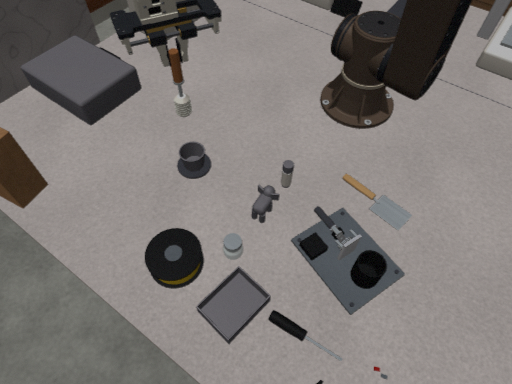

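View pics/w2.png

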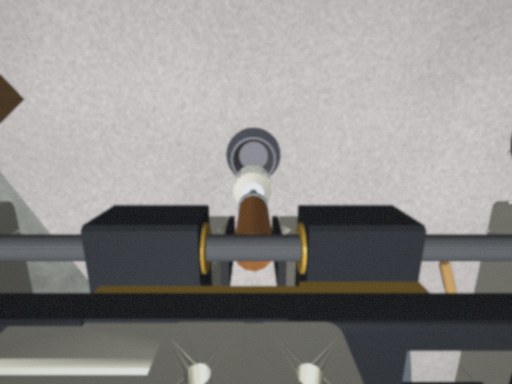

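Run:
```python
from h import *
s=np.load('/tmp/s2.npz');W=cloud('scene',s['d']);w=np.load('/tmp/w2.npz');Ww=cloud('wrist',w['d'],w['M'])
pos=w['M'];print(robot.read_position())
for n,W in(('scene',W),('wrist',Ww)):
    cam=ext(n)[:3,3] if n=='scene' else w['M'][:3,3]
    near=np.hypot(W[...,0]-.5138,W[...,1]+.2483)<.035
    for lo,hi in((.195,.203),(.203,.215),(.215,.225),(.225,.235),(.235,.25),(.25,.26),(.30,.31)):
        q=W[near&(W[...,2]>lo)&(W[...,2]<hi)]
        if len(q)>3: print(n,lo,len(q),np.round(q.min(0),4),np.round(q.max(0),4))
print(proj('scene',[[.5138,-.2483,z] for z in(.207,.232,.257,.297,.337)]))
c=cv2.resize(s['p'][30:130,140:220],None,fx=6,fy=6,interpolation=2);cv2.imwrite('pics/s2c.png',c[:,:,::-1])
```

```text
[ 0.51346058 -0.24819806  0.31908361]
scene 0.203 29 [ 0.5058 -0.2587  0.2047] [ 0.5309 -0.226   0.2149]
scene 0.215 47 [ 0.5022 -0.2527  0.2151] [ 0.5325 -0.2266  0.225 ]
scene 0.225 55 [ 0.5007 -0.2576  0.225 ] [ 0.5323 -0.2259  0.235 ]
scene 0.235 89 [ 0.4956 -0.2596  0.2351] [ 0.5325 -0.2251  0.25  ]
scene 0.25 110 [ 0.4964 -0.258   0.2501] [ 0.5307 -0.2286  0.2595]
scene 0.3 42 [ 0.5059 -0.2529  0.3005] [ 0.5251 -0.2337  0.3099]
wrist 0.203 21 [ 0.495  -0.2664  0.2121] [ 0.5222 -0.2467  0.215 ]
wrist 0.215 45 [ 0.4951 -0.2666  0.2151] [ 0.5237 -0.2495  0.2248]
wrist 0.225 74 [ 0.4949 -0.2666  0.2253] [ 0.5258 -0.246   0.2348]
wrist 0.235 187 [ 0.4949 -0.2665  0.2379] [ 0.5325 -0.23    0.25  ]
wrist 0.25 687 [ 0.4961 -0.2647  0.25  ] [ 0.5311 -0.2318  0.2596]
wrist 0.3 161 [ 0.5019 -0.2595  0.3003] [ 0.5246 -0.2429  0.3097]
[[183.10477365 111.64598126]
 [181.61334196 103.74056412]
 [180.05076287  95.45802624]
 [177.38943835  81.35152671]
 [174.50819877  66.0793551 ]]
```

View pics/s2c.png

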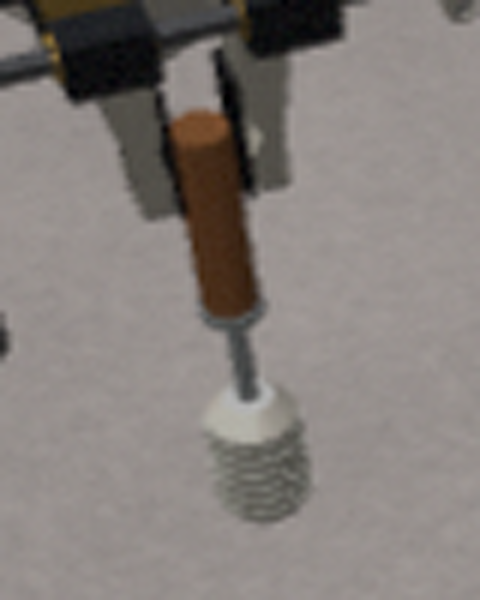

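Held straight: the head axis is within 1 mm of the TCP axis. Next I'll move over the dust cup and check before inserting.

Run:
```python
from h import *
R=Rd(FY+np.pi)
c=feed(0,.06,.0)
robot.goto([c[0],c[1],.32],R)
robot.servo_line([c[0],c[1],.235],R,speed=.12)
print(robot.read_t(),robot.read_position(),robot.read_grip_width()*88)
M=ext('wrist');p,d=robot.grab_frame('wrist');cv2.imwrite('pics/w3.png',p[:,:,::-1]);np.savez('/tmp/w3.npz',p=p,d=d,M=M)
W=cloud('wrist',d,M)
near=np.hypot(W[...,0]-c[0],W[...,1]-c[1])<.045
q=W[near&(W[...,2]>.078)&(W[...,2]<.087)];print(len(q),circ(q),c,q.mean(0))
p,d=robot.grab_frame('scene');cv2.imwrite('pics/s3.png',p[:,:,::-1])
W=cloud('scene',d)
q=W[near*0==0][0:0]
near=np.hypot(W[...,0]-c[0],W[...,1]-c[1])<.03
q=W[near&(W[...,2]>.13)&(W[...,2]<.18)];print('head',q.min(0),q.max(0))
```

```text
10.6083 [0.528104   0.29018582 0.23583515] 21.45235763176489
366 (array([0.52874141, 0.28877891]), np.float64(0.02968283517029156)) [0.52757685 0.29008785 0.        ] [0.52530299 0.27803705 0.08141516]
head [0.51085347 0.27421888 0.13006801] [0.54818831 0.31139276 0.17769869]
```

View pics/w3.png

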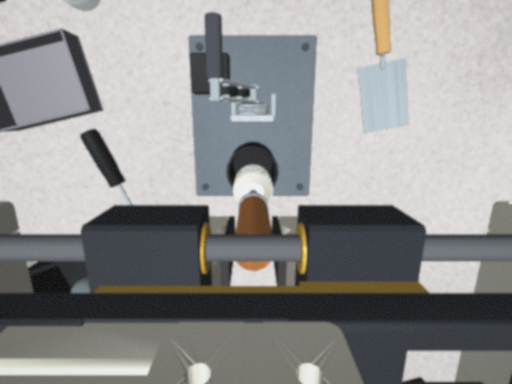

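View pics/s3.png

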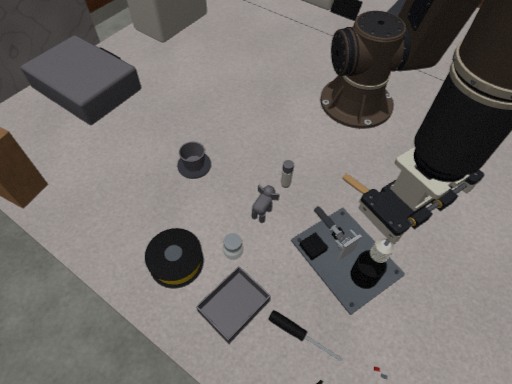

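Run:
```python
from h import *
R=Rd(FY+np.pi);x,y=.528,.2895
robot.servo_line([x,y,.235],R,speed=.1)
def bottom():
    robot.servo_line([x,y,.138],R,speed=.1)
    f0=np.array(robot.read_force()); print('pre',robot.read_t(),robot.read_position(),np.round(f0,2))
    for z in np.arange(.135,.1195,-.002):
        robot.servo_line([x,y,z],R,speed=.03)
        f=np.array(robot.read_force())-f0
        if f[2]>5: break
    print('bottom',robot.read_t(),robot.read_position(),np.round(f,2),z,robot.read_grip_width()*88)
bottom()
p,d=robot.grab_frame('scene');cv2.imwrite('pics/s4.png',p[:,:,::-1])
robot.dwell(.3)
```

```text
pre 12.075 [0.52842891 0.2898407  0.13870025] [ 0.34  1.02 -0.89]
bottom 13.075 [0.52864207 0.2898591  0.12991518] [-1.   -1.88  5.5 ] 0.129 21.32180187012941
```

View pics/s4.png

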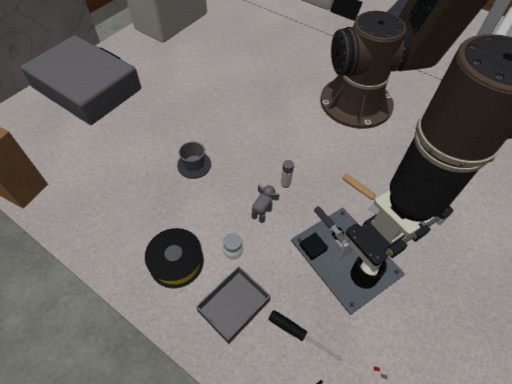

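It reached the floor exactly where expected: TCP 0.130 with 5.5 N.

Run:
```python
from h import *
R=Rd(FY+np.pi);x,y=.528,.2895
robot.servo_line([x,y,.180],R,speed=.1)
robot.dwell(.1);print('up',robot.read_t(),robot.read_position())
robot.servo_line([x,y,.138],R,speed=.1)
f0=np.array(robot.read_force())
for z in np.arange(.135,.1195,-.002):
    robot.servo_line([x,y,z],R,speed=.03)
    f=np.array(robot.read_force())-f0
    if f[2]>5: break
print('bottom',robot.read_t(),robot.read_position(),np.round(f,2),z,robot.read_grip_width()*88)
robot.dwell(.3)
robot.servo_line([x,y,.32],R,speed=.18)
R2=Rd(np.radians(150))
robot.goto([.512,-.2485,.32],R2)
robot.servo_line([.512,-.2485,.215],R2,speed=.15)
print(robot.read_t(),robot.read_position(),robot.read_grip_width()*88)
M=ext('wrist');p,d=robot.grab_frame('wrist');cv2.imwrite('pics/w5.png',p[:,:,::-1])
W=cloud('wrist',d,M);near=np.hypot(W[...,0]-.512,W[...,1]+.2485)<.05
q=W[near&(W[...,2]>.055)&(W[...,2]<.07)];print('rim',circ(q),q.min(0),q.max(0))
q=W[near&(W[...,2]>.11)&(W[...,2]<.16)];print('head',(q.min(0)+q.max(0))/2,np.ptp(q,axis=0))
```

```text
up 14.1833 [0.52746128 0.28913971 0.17894306]
bottom 15.75 [0.52863503 0.28983012 0.12990673] [ 0.06 -1.85  6.15] 0.129 21.180673278163074
20.05 [ 0.51270829 -0.24858968  0.21598237] 21.38623077693457
rim (array([ 0.51195812, -0.24934783]), np.float64(0.0330361660997159)) [ 0.47673715 -0.28421192  0.05501172] [ 0.54711347 -0.21491541  0.06492085]
head [ 0.51303367 -0.24921093  0.13430282] [0.03727832 0.03576164 0.04815791]
```

View pics/w5.png

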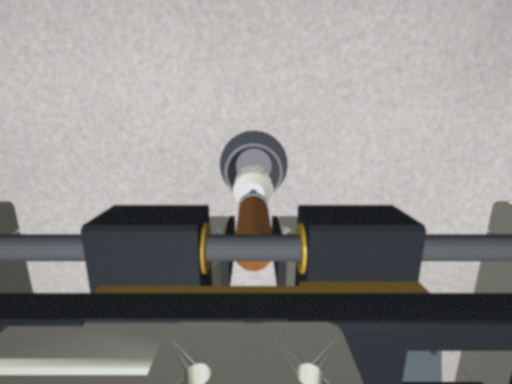

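Run:
```python
from h import *
R=Rd(np.radians(150));x,y=.512,-.249
robot.servo_line([x,y,.134],R,speed=.1)
f0=np.array(robot.read_force())
for z in np.arange(.131,.117,-.0015):
    robot.servo_line([x,y,z],R,speed=.03)
    f=np.array(robot.read_force())-f0
    if f[2]>2: break
print('down',robot.read_t(),robot.read_position(),np.round(f,2),z)
robot.dwell(.2)
robot.move_gripper(1.0); robot.dwell(.3)
print(robot.read_t(),robot.read_grip_width())
robot.servo_line([x,y,.33],R,speed=.12)
M=ext('wrist');p,d=robot.grab_frame('wrist');cv2.imwrite('pics/w6.png',p[:,:,::-1])
W=cloud('wrist',d,M);near=np.hypot(W[...,0]-.512,W[...,1]+.2485)<.06
q=W[near&(W[...,2]>.175)&(W[...,2]<.195)];print('handle',(q.min(0)+q.max(0))/2,np.ptp(q,axis=0))
print(robot.read_t())
p,d=robot.grab_frame('scene');cv2.imwrite('pics/s6.png',p[:,:,::-1])
```

```text
down 22.0583 [ 0.51237629 -0.24915433  0.12691313] [-0.47  0.37  2.94] 0.1265
23.7417 0.9993807650519688
handle [ 0.51263024 -0.24915745  0.18067417] [0.02095992 0.02092281 0.01055473]
25.6417
```

View pics/s6.png

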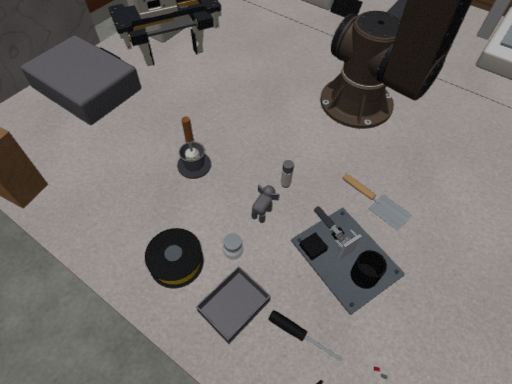

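The brush is upright in the stand (scene pixel (190,145), handle at the stand centre). On to the pin.

```bash
cat >> h.py <<'E'
def tofeed(W):
    c,s=np.cos(FY),np.sin(FY); d=W[...,:2]-FO; return np.stack([c*d[...,0]+s*d[...,1],-s*d[...,0]+c*d[...,1],W[...,2]],-1)
E
python3 - <<'E'
from h import *
z=np.load('/tmp/w3.npz');
def an(d,M,n='wrist'):
    F=tofeed(cloud(n,d,M)); near=(abs(F[...,0]-.03)<.05)&(F[...,1]<-.03)&(F[...,1]>-.12)&(F[...,2]>.11)&(F[...,2]<.2)
    for lo,hi in((-.11,-.085),(-.085,-.06),(-.06,-.045),(-.045,-.03)):
        q=F[near&(F[...,1]>lo)&(F[...,1]<hi)]
        if len(q): print(n,lo,len(q),np.round(q.min(0),4),np.round(q.max(0),4))
an(z['d'],z['M'])
R=Rd(FY+np.pi); robot.goto(feed(.036,-.08,.28),R)
print(robot.read_t(),robot.read_position(),feed(.036,-.08,.28))
M=ext('wrist');p,d=robot.grab_frame('wrist');cv2.imwrite('pics/w7.png',p[:,:,::-1]);np.savez('/tmp/w7.npz',p=p,d=d,M=M)
an(d,M)
# plate check
W=cloud('wrist',d,M);F=tofeed(W);m=(abs(F[...,0])<.15)&(abs(F[...,1])<.16)&(W[...,2]>.008)&(W[...,2]<.016)
k,lab,st,ce=cv2.connectedComponentsWithStats(m.astype(np.uint8));i=1+st[1:,4].argmax();print(cv2.minAreaRect(W[lab==i][:,:2].astype(np.float32)))
E
```

```text
wrist -0.11 264 [ 0.0298 -0.0977  0.1253] [ 0.0456 -0.085   0.1361]
wrist -0.085 498 [ 0.0297 -0.0849  0.1252] [ 0.0459 -0.0601  0.1363]
wrist -0.06 278 [ 0.0298 -0.06    0.1253] [ 0.0451 -0.0452  0.1359]
wrist -0.045 375 [ 0.0162 -0.0449  0.1102] [ 0.0455 -0.03    0.135 ]
27.1667 [0.51316302 0.14561904 0.2801937 ] [0.51287025 0.14628342 0.28      ]
wrist -0.11 155 [ 0.0309 -0.0986  0.1268] [ 0.0453 -0.085   0.1359]
wrist -0.085 267 [ 0.0308 -0.085   0.1272] [ 0.0455 -0.06    0.1367]
wrist -0.06 151 [ 0.0308 -0.06    0.127 ] [ 0.0456 -0.045   0.1359]
wrist -0.045 203 [ 0.0174 -0.045   0.1101] [ 0.0457 -0.03    0.1351]
((0.49773091077804565, 0.20431843400001526), (0.15884466469287872, 0.17004546523094177), 69.6709976196289)
```

View pics/w7.png

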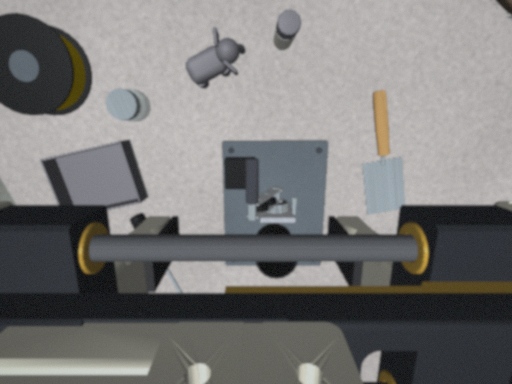

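Run:
```python
from h import *
R=Rd(FY+np.pi)
robot.servo_line(feed(.038,-.08,.28),R,speed=.1)
robot.servo_line(feed(.038,-.08,.109),R,speed=.12)
print(robot.read_t(),tofeed(np.array(robot.read_position())),robot.read_force())
robot.move_gripper(0.0)
print(robot.read_t(),robot.read_grip_width()*88,robot.read_force())
px=.0015
for th in np.arange(.1,.41,.1):
    a=.44-th; robot.servo_line(feed(px+.085*np.sin(a),-.08,.05+.085*np.cos(a)-.019),R,speed=.06)
    f=np.array(robot.read_force());print(round(th,2),robot.read_t(),np.round(tofeed(np.array(robot.read_position())),4),np.round(f,1),robot.read_grip_width()*88)
    if np.linalg.norm(f)>40: break
```

```text
29.0417 [ 0.03828801 -0.07960936  0.10966086] [ 0.03869897  1.01863158 -0.52901465]
30.4667 0.280877739994571 [-0.97493989  0.3836159   0.2683109 ]
0.1 30.7583 [ 0.0295 -0.0799  0.1114] [-0.8 -0.8  0.4] 0.5807512562136428
0.2 31.05 [ 0.0214 -0.0799  0.1138] [ 0.8 -0.6 -0.9] 0.2379532464252813
0.3 31.3417 [ 0.0131 -0.0799  0.1153] [-1.   0.  -0.1] 0.49376023732310853
0.4 31.6333 [ 0.0046 -0.0799  0.116 ] [ 0.3  0.6 -0.2] 0.6611959689156198
```

The gripper closed to zero, so it isn't holding the pin. I'll take a look.

Run:
```python
from h import *
M=ext('wrist');p,d=robot.grab_frame('wrist');cv2.imwrite('pics/w8.png',p[:,:,::-1])
for n in('scene','top'):
    p,d=robot.grab_frame(n);F=tofeed(cloud(n,d))
    c=p[150:330,270:450] if n=='scene' else p[120:260,90:270]
    cv2.imwrite(f'pics/{n}8.png',cv2.resize(c,None,fx=3.3,fy=3.3,interpolation=2)[:600,:,::-1])
```

```text
(no output)
```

View pics/scene8.png

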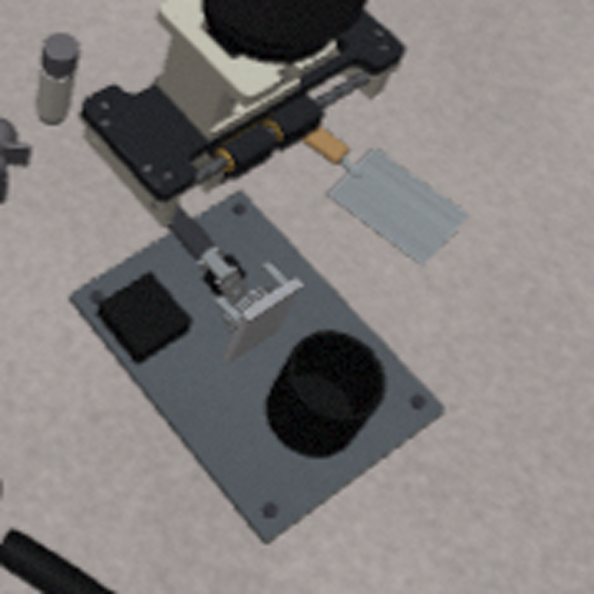

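View pics/top8.png

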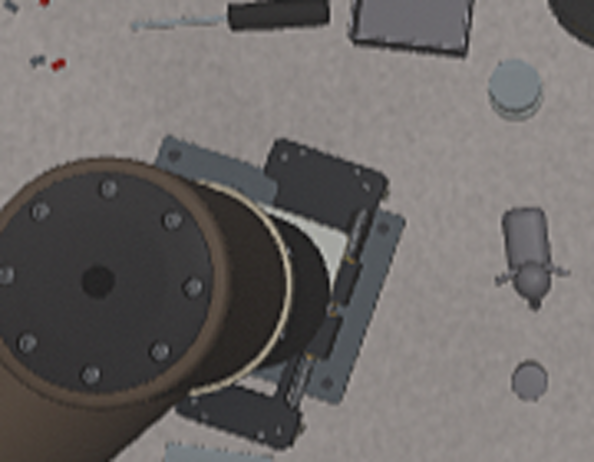

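View pics/w8.png

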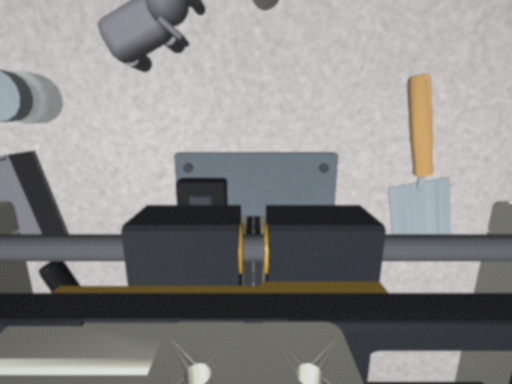

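Run:
```python
from h import *
R=Rd(FY+np.pi)
P=tofeed(np.array(robot.read_position()))
robot.servo_line(feed(P[0],P[1],.22),R,speed=.15)
robot.servo_line(feed(.08,-.08,.22),R,speed=.2)
print(robot.read_t())
for n in('scene',):
    p,d=robot.grab_frame(n)
    c=p[150:330,270:450]; cv2.imwrite(f'pics/{n}9.png',cv2.resize(c,None,fx=3.3,fy=3.3,interpolation=2)[:600,:,::-1])
    F=tofeed(cloud(n,d)); near=(abs(F[...,0])<.11)&(F[...,1]<-.045)&(F[...,1]>-.12)&(F[...,2]>.10)&(F[...,2]<.15)
    q=F[near];print(len(q),q.min(0),q.max(0))
```

```text
33.15
163 [ 0.02873154 -0.09755909  0.12115603] [ 0.04508278 -0.04500953  0.13668497]
```

View pics/scene9.png

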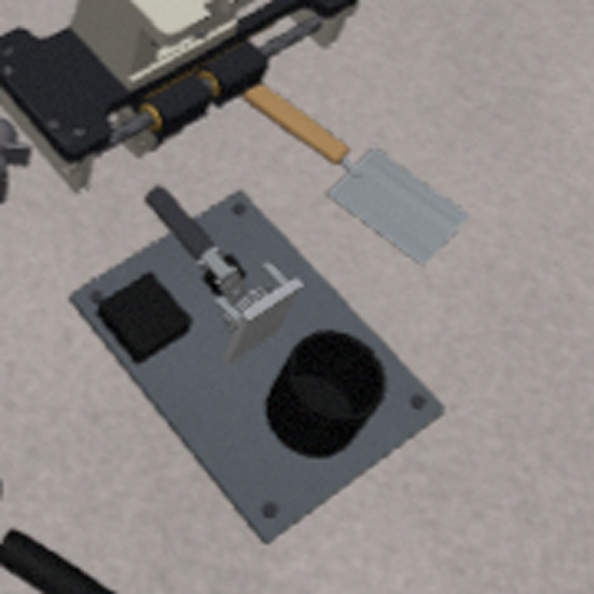

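The pin is still at rest; it slipped out of the closing jaws. Instead I'll push it with the closed fingers from behind, sweeping forward with force checks.

Run:
```python
from h import *
R=Rd(FY+np.pi); xa=feed(1,0,0)-feed(0,0,0)
robot.servo_line(feed(.08,-.072,.20),R,speed=.15)
robot.servo_line(feed(.08,-.072,.100),R,speed=.12)
f0=np.array(robot.read_force());print(robot.read_t(),robot.read_grip_width())
for x in np.arange(.07,-.0001,-.01):
    robot.servo_line(feed(x,-.072,.100),R,speed=.06)
    f=np.array(robot.read_force())-f0
    print(round(x,3),np.round(tofeed(np.array(robot.read_position()))[[0,2]],4),'fx %.1f fz %.1f'%(f@xa,f[2]))
    if np.linalg.norm(f)>25: break
print(robot.read_t())
p,d=robot.grab_frame('scene')
cv2.imwrite('pics/scene10.png',cv2.resize(p[150:330,270:450],None,fx=3.3,fy=3.3,interpolation=2)[:600,:,::-1])
```

```text
34.475 0.007146365696636044
0.07 [0.0697 0.1006] fx 0.1 fz 1.3
0.06 [0.0596 0.1002] fx -0.0 fz 0.1
0.05 [0.0528 0.1027] fx 7.9 fz 12.1
0.04 [0.0452 0.1053] fx 12.8 fz 26.0
35.7417
```

View pics/scene10.png

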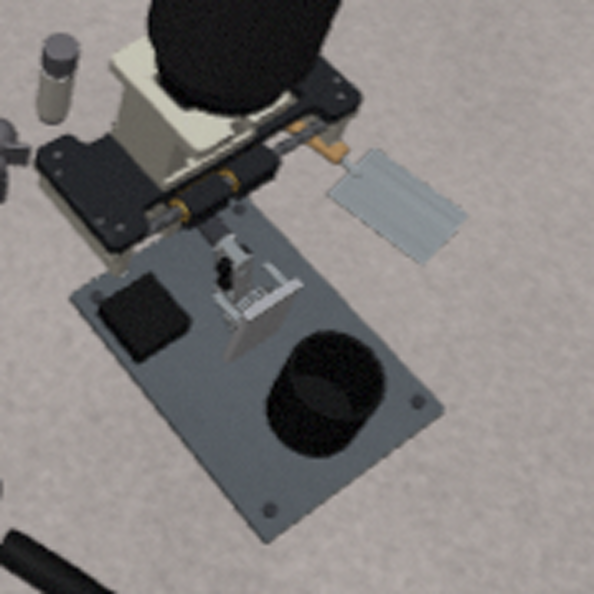

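Fz climbs faster than Fx because the pin rolls up against a fixed-height finger. I'll back off and straddle the pin with half-open jaws. Then I'll push with the rear pad and follow the arc, including the pin's roll, so the contact doesn't slip.

Run:
```python
from h import *
R=Rd(FY+np.pi); xa=feed(1,0,0)-feed(0,0,0); Y=-.076
robot.servo_line(feed(.075,-.072,.105),R,speed=.12)
robot.servo_line(feed(.075,-.072,.20),R,speed=.2)
robot.servo_line(feed(.032,Y,.20),R,speed=.2)
robot.move_gripper(0.5)
print(robot.read_t(),robot.read_grip_width()*88)
robot.servo_line(feed(.032,Y,.104),R,speed=.12)
f0=np.array(robot.read_force());print(robot.read_t(),tofeed(np.array(robot.read_position())))
px=.0015
for th in np.arange(0,.41,.1):
    a=.44-th; robot.servo_line(feed(px+.085*np.sin(a)-.014,Y,.104+.085*(np.cos(a)-np.cos(.44))+.008*th),R,speed=.06)
    f=np.array(robot.read_force())-f0
    print(round(th,2),np.round(tofeed(np.array(robot.read_position())),4),'fx %.1f fz %.1f'%(f@xa,f[2]),robot.read_grip_width()*88)
    if np.linalg.norm(f)>25: break
print(robot.read_t())
p,d=robot.grab_frame('scene')
cv2.imwrite('pics/scene11.png',cv2.resize(p[150:330,270:450],None,fx=3.3,fy=3.3,interpolation=2)[:600,:,::-1])
```

```text
38.1167 43.92906356507153
39.0667 [ 0.03238404 -0.07559516  0.10464757]
0.0 [ 0.0234 -0.0758  0.1046] fx 0.1 fz -0.1 44.14467736035997
0.1 [ 0.0157 -0.0758  0.1085] fx -0.5 fz -0.6 43.654169690653454
0.2 [ 0.0075 -0.0759  0.1115] fx 0.4 fz -1.2 44.22741642719834
0.3 [-0.0009 -0.0759  0.1138] fx -0.6 fz -0.3 44.162426465992375
0.4 [-0.0094 -0.0759  0.1154] fx -0.1 fz -1.2 44.22800592469435
40.5417
```

View pics/scene11.png

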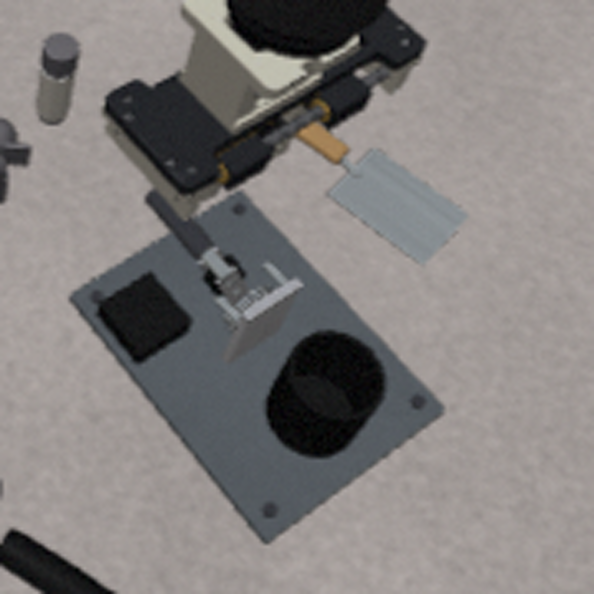

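There's no contact even though the rear pad should be on the pin. The crop of the held brush explains it, and the failed grip as well: the real fingertips sit about 20 mm above the nominal TCP. I'll confirm that with depth and re-approach deeper.

Run:
```python
from h import *
# finger tip height from brush-in-hand scene depth (TCP z .319)
s=np.load('/tmp/s2.npz');W=cloud('scene',s['d']);R=Rd(np.radians(150))
L=(W-np.array([.5135,-.2482,.3191]))@R
m=(abs(L[...,0])<.016)&(abs(L[...,1])>.0125)&(abs(L[...,1])<.04)&(L[...,2]<.03)&(L[...,2]>-.08)
for sg in(1,-1):
    q=L[m&(L[...,1]*sg>0)];print(sg,len(q),q.min(0),np.percentile(q[:,2],[90,98]) if len(q) else '')
Rp=Rd(FY+np.pi);Y=-.078
robot.servo_line(feed(-.009,Y,.165),Rp,speed=.2)
robot.servo_line(feed(.034,Y,.165),Rp,speed=.2)
robot.servo_line(feed(.034,Y,.087),Rp,speed=.12)
print(robot.read_t(),tofeed(np.array(robot.read_position())),robot.read_force())
```

```text
1 213 [-0.01449639  0.01251263 -0.07951758] [-0.0369083  -0.03260049]
-1 161 [-0.01424204 -0.02954372 -0.07992213] [-0.03676147 -0.03368647]
42.1583 [ 0.03419041 -0.07756185  0.08763381] [-0.40762465  0.41584165 -0.17316848]
```

Run:
```python
from h import *
s=np.load('/tmp/s2.npz');W=cloud('scene',s['d']);R=Rd(np.radians(150))
L=(W-np.array([.5135,-.2482,.3191]))@R
for lo,hi in((0,.009),(.009,.012),(.012,.016),(.016,.02),(.02,.025),(.025,.03),(.03,.04),(.04,.06),(.06,.08),(.08,.1)):
  for sg in(1,-1):
    m=(abs(L[...,0])<.045)&(L[...,1]*sg>lo)&(L[...,1]*sg<hi)&(L[...,2]<.03)&(L[...,2]>-.2)
    q=L[m]
    if len(q)>5: print(lo,sg,len(q),'max z',np.percentile(q[:,2],98),'x',q[:,0].min(),q[:,0].max())
p,d=robot.grab_frame('wrist');cv2.imwrite('pics/w12.png',p[:,:,::-1])
```

```text
0 1 310 max z 0.019271002030528655 x -0.0338528103133923 0.005334983591902008
0 -1 341 max z 0.017283173616261374 x -0.03402966194936756 0.005839342307608793
0.009 1 85 max z 0.0167272872897421 x -0.03368634145879475 -0.00029609722075251923
0.009 -1 92 max z 0.016400482380285266 x -0.033683588396637563 0.0015124620669271383
0.012 1 150 max z -0.03021378756717791 x -0.04032359966762067 0.007911438139782566
0.012 -1 135 max z -0.035446764685261416 x -0.040576435968869055 -0.004265765990167386
0.016 1 160 max z -0.0357450323865291 x -0.0411112998561597 0.01354182453883041
0.016 -1 144 max z -0.035585207582681105 x -0.041089488444592516 -0.00949824330076926
0.02 1 132 max z -0.03562941628628706 x -0.04200925317151191 -0.0011448160197183924
0.02 -1 185 max z -0.035713949093118806 x -0.040744662315282995 0.009726999017183213
0.025 1 122 max z -0.035070810221217635 x -0.040707373171873076 0.023810048670372765
0.025 -1 154 max z -0.059125352240791886 x -0.04279524865563532 -0.0012723379321261056
0.03 1 204 max z -0.07653440314737697 x -0.04238052534679007 0.023892525822478267
0.03 -1 266 max z -0.10180931507925388 x -0.04201439450697029 -0.015902900508172703
0.04 1 255 max z -0.10341259506759551 x -0.041744905409292106 0.028032426100717298
0.04 -1 437 max z -0.10260992605596124 x -0.04183426988881032 0.0236947450963562
0.06 1 266 max z -0.1077264199293697 x -0.042804323968238384 0.029886300588252968
0.06 -1 354 max z -0.10709275636757223 x -0.04234830611816427 0.037635169293842245
0.08 1 308 max z -0.09693101159028 x -0.04282634427788881 0.020901724725344753
0.08 -1 336 max z -0.09848430154310311 x -0.04277822222706258 0.03662396924395198
```

View pics/w12.png

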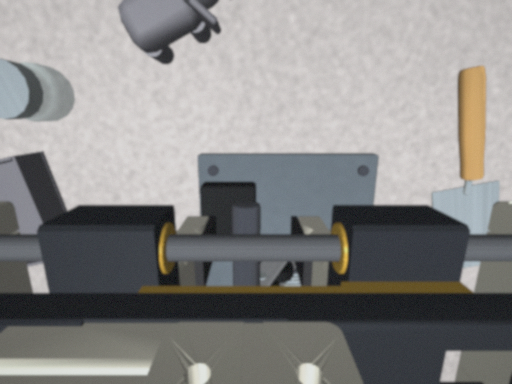

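The depth settles it: the fingertips end 35 mm above the reported TCP and the body starts 100 mm above it. So the pin needs TCP z of about 0.073. The wrist view shows the pin at (245,235), between the pads at (195) and (310).

Run:
```python
from h import *
R=Rd(FY+np.pi); xa=feed(1,0,0)-feed(0,0,0); Y=-.078
robot.servo_line(feed(.038,Y,.0725),R,speed=.08)
robot.move_gripper(0.3)
f0=np.array(robot.read_force());print(robot.read_t(),tofeed(np.array(robot.read_position())),np.round(f0,1),robot.read_grip_width()*88)
px=.0015
for th in np.arange(0,.71,.1):
    a=.44-th; robot.servo_line(feed(px+.085*np.sin(a)-.0052,Y,.0725+.085*(np.cos(a)-np.cos(.44))+.008*th),R,speed=.07)
    f=np.array(robot.read_force())-f0
    print(round(th,2),np.round(tofeed(np.array(robot.read_position())),4),'fx %.1f fz %.1f'%(f@xa,f[2]),robot.read_grip_width()*88)
    if np.linalg.norm(f)>25: break
print(robot.read_t())
```

```text
43.1167 [ 0.03800546 -0.07797458  0.07255567] [0.8 0.4 0.9] 26.273157839620428
0.0 [ 0.0326 -0.0777  0.0727] fx 2.7 fz -2.2 26.48547222016647
0.1 [ 0.0249 -0.0778  0.0769] fx 2.9 fz -1.0 26.39060591973243
0.2 [ 0.0169 -0.0778  0.08  ] fx 4.2 fz -0.0 26.090826873134453
0.3 [ 0.0085 -0.0778  0.0823] fx 3.7 fz 0.3 26.562100117046704
0.4 [ 0.     -0.0778  0.0838] fx 5.0 fz -0.1 26.2955060655586
0.5 [-0.0085 -0.0777  0.0845] fx 4.2 fz -0.2 26.44136930183806
0.6 [-0.0169 -0.0777  0.0843] fx 4.7 fz -0.4 26.50691147220342
0.7 [-0.0251 -0.0777  0.0834] fx 6.3 fz -0.8 26.47025456864006
45.275
```

Forces now match the spring. I'll continue to the stop.

Run:
```python
from h import *
R=Rd(FY+np.pi); xa=feed(1,0,0)-feed(0,0,0); Y=-.078; px=.0015
f0=np.array([.8,.4,.9])
for th in [.8,.9,.97,1.02,1.05,1.07,1.09,1.11,1.13]:
    a=.44-th; robot.servo_line(feed(px+.085*np.sin(a)-.0052,Y,.0725+.085*(np.cos(a)-np.cos(.44))+.008*th),R,speed=.05)
    robot.dwell(.1)
    f=np.array(robot.read_force())-f0
    print(round(th,2),np.round(tofeed(np.array(robot.read_position())),4),'fx %.1f fz %.1f'%(f@xa,f[2]),robot.read_grip_width()*88)
    if f@xa>16: break
print(robot.read_t())
for n in('scene','wrist'):
    p,d=robot.grab_frame(n)
    if n=='scene': p=cv2.resize(p[150:330,270:450],None,fx=3.3,fy=3.3,interpolation=2)[:600]
    cv2.imwrite(f'pics/{n}13.png',p[:,:,::-1])
    F=tofeed(cloud(n,d)); 
    near=(F[...,0]<.06)&(F[...,0]>-.09)&(F[...,1]<-.03)&(F[...,1]>-.11)&(F[...,2]>.1)&(F[...,2]<.14)
    for lo,hi in((-.1,-.09),(-.065,-.05),(-.05,-.042),(-.042,-.03)):
        q=F[near&(F[...,1]>lo)&(F[...,1]<hi)]
        if len(q)>3: print(n,lo,len(q),np.round(q.min(0),4),np.round(q.max(0),4))
```

```text
0.8 [-0.033  -0.0777  0.0817] fx 6.4 fz -0.8 26.56521456297652
0.9 [-0.0407 -0.0777  0.0792] fx 6.7 fz 1.0 26.364038503221213
0.97 [-0.0458 -0.0778  0.0769] fx 6.8 fz 0.9 26.595223140468867
1.02 [-0.0493 -0.0777  0.0752] fx 7.5 fz 0.0 26.320744944020362
1.05 [-0.0514 -0.0777  0.074 ] fx 7.4 fz 1.5 26.092647759809715
1.07 [-0.0523 -0.0776  0.0735] fx 9.3 fz 2.1 26.35831710388032
1.09 [-0.0526 -0.0775  0.0733] fx 14.2 fz 5.3 26.544768652175943
1.11 [-0.0528 -0.0774  0.0731] fx 19.8 fz 9.4 26.590105565726976
48.225
scene -0.065 20 [-0.0567 -0.065   0.1117] [-0.0266 -0.0509  0.1279]
scene -0.05 25 [-0.053  -0.0498  0.1148] [-0.04   -0.0427  0.1277]
scene -0.042 76 [-0.0533 -0.0417  0.101 ] [-0.0233 -0.03    0.1269]
wrist -0.1 633 [-0.0553 -0.0986  0.1124] [-0.0402 -0.09    0.1287]
wrist -0.065 431 [-0.0555 -0.065   0.118 ] [-0.0399 -0.0522  0.1285]
wrist -0.05 14 [-0.0377 -0.0439  0.1007] [-0.0358 -0.0426  0.1055]
```

View pics/scene13.png

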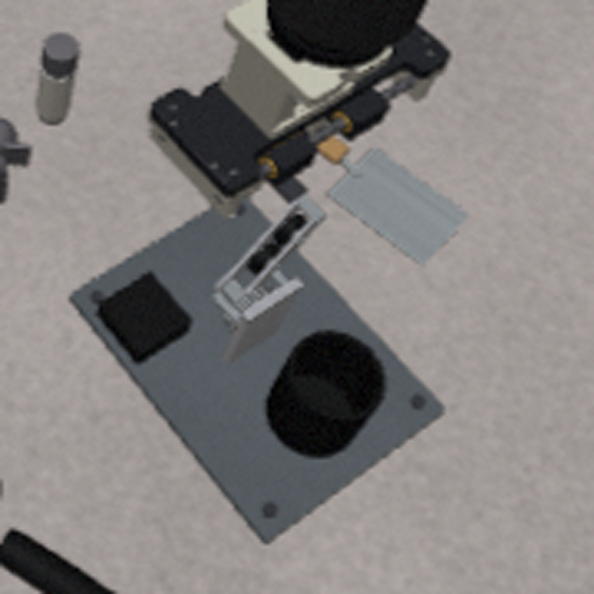

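View pics/wrist13.png

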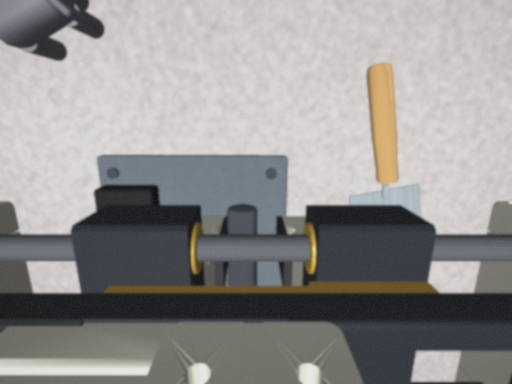

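The arm is at its stop. The pin centre measures (-47.7, 120.3) mm against (-47.5, 120) expected, and the force rose sharply from 7.5 to 20 N. I'll do one last overview of the scene before handing in.

Run:
```python
from h import *
f=np.array(robot.read_force());print(f)
p,d=robot.grab_frame('scene');cv2.imwrite('pics/s14.png',p[:,:,::-1])
W=cloud('scene',d);near=np.hypot(W[...,0]-.512,W[...,1]+.249)<.05
q=W[near&(W[...,2]>.165)&(W[...,2]<.195)];print('handle',(q.min(0)+q.max(0))/2)
p0=np.load('/tmp/scene.npz')['p']
D=cv2.absdiff(p,p0).max(2)>40; n,l,st,c=cv2.connectedComponentsWithStats(D.astype(np.uint8))
print([s.tolist() for s in st[1:] if s[4]>25])
```

```text
[ 16.91995714 -12.09695862  10.25227462]
handle [ 0.51324913 -0.2454396   0.17543534]
[[379, 0, 20, 12, 135], [315, 0, 197, 212, 13484], [331, 27, 23, 48, 389], [343, 75, 20, 11, 76], [356, 115, 27, 11, 180], [314, 206, 18, 22, 134], [331, 212, 32, 30, 228]]
```

View pics/s14.png

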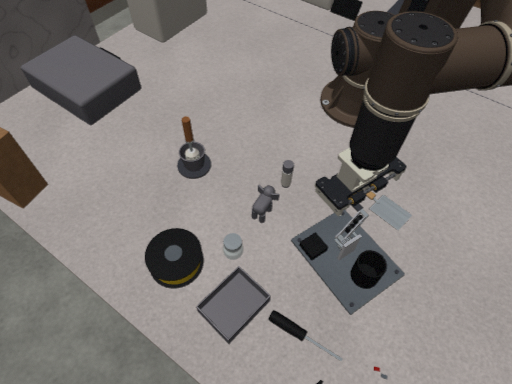

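Run:
```python
from rig import robot
robot.job_done();print(robot.read_t())
```

```text
the job is handed in; nothing more can be done
the job is handed in; nothing more can be done
```

The job is done and handed in at about 48 s of the 64 s allowed.

- **Scrub:** I took the brush from its stand and touched the dust cup's floor with 5.5 N. I then raised it about 49 mm of the 65 mm depth and touched the floor again with 6.2 N.
- **Brush put back:** It went back in the stand and I let go. The last picture shows it standing upright.
- **Tension arm:** It ended at its forward stop. The side pin measured 47.7 mm in front of the feeder's origin and 120.3 mm high; the stop should be 47.5–49 mm in front and 120 mm high. The push rose sharply from about 7 N to 20 N at the stop. I handed in still pushing, with the pin between the partly closed jaws rather than gripped.
- **Other things:** The before and after scene pictures differ only at the robot and the tension arm, so nothing else visibly moved. The robot hides part of the scraper in the last picture, but the visible part is where it was.

**What went wrong on the way:** The first grip on the pin missed. A second push with closed fingers wedged at up to about 29 N, and a third sweep passed without touching the pin. Depth images then showed the real fingertips end about 35 mm short of the reported TCP, which disagrees with the gripper description. Because of this, the brush was also held higher on its handle than the suggested 130 mm. Once I corrected for the offset, the swing went cleanly to the stop.

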